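Release a label roll from the lever hopper and ease the lid shut

TASK

The next roll of labels is wanted from the grey gravity hopper on the table. Press its red lever pad all the way down so that the blue lid opens fully and the roll runs out into the catch tray, then let the lever come up slowly under your finger so that the lid comes down gently and shuts without slamming, and take the hand away. Work only on the lever pad: do not touch the lid or the roll, and leave the things standing round the hopper alone.

Things in the scene. Friction and masses are not known exactly. Their poses are not given: they have to be found in the camera images.
- hopper: grey sheet-metal roll hopper fixed to the table, 300 long, 86 wide, 137 mm high. Origin on the table; x to its rear, y to its left, z up. Lidded box at x -65 to +82 mm, open catch tray at x -208 to -65 mm with side walls 57 mm and front wall 77 mm high; a ramp falls to the tray's front. Its front (-x) points roughly to the robot, turned up to 0.45 rad
- pad_top (a point): centre of the top face of the red lever pad, on the hopper's right: hopper x -170, y -122 mm, 95 mm above the table when up; x -150 mm, 38 mm above the table when fully pressed. The pad is a ribbed plate 50 (x) by 60 (y) by 8 mm; it leans 0.19 rad front edge high when up, 0.21 rad the other way when pressed. The point's axes turn with the lever and equal the hopper's when it is up
- lever_pivot (a point): point on the lever's pivot axis, which runs along the hopper's y: x = -20 mm, 115 mm above the table; the pad swings about it in an arc of about 151 mm radius
- lever (a joint): lever angle, rad: 0 up (lid shut), 0.40 pressed all the way to its stop. A spring and the lid's weight push it up: about 3 to 6 N must be put on the pad, and it flies back if let go
- lid (a joint): lid angle, rad: 0 shut, about 0.74 fully open; geared to the lever by a pin in a slot (1.85 times the lever angle), so it moves about 12 rad per metre of pad travel
- lid_lip (a point): lower edge, in the middle, of the lip that hangs down 65 mm at the front of the blue lid and holds the roll back; hopper x -66 mm, 71 mm above the table when shut. The lid is a plate 132 x 90 mm, hinged at its rear edge on the hopper's top (hopper x 60 mm, 135 mm above the table); opening, it swings up and away from the lever pad, to about 225 mm high
- label_roll: roll of white labels, 69 mm across, 60 mm long, lying on its side in the hopper with its axis along the hopper's y, behind the lid's lip. Origin at the centre of its left end face. Once the lid is about half open it rolls into the tray, where its axis comes to rest at about x = -166 mm in the hopper's frame
- tray_middle (a point): point on the tray's floor where the roll comes to lie (hopper x = -162 mm)
- glue_stick: white glue stick with a red cap, upright, 26 mm across, 92 mm high, to the left of the tray. Origin under its centre
- staple_box: small green box, 38 x 75 x 24 mm, to the right of the hopper behind the pad. Origin under its centre
- marker_red: white marker with a red cap, lying, 137 x 18 x 19 mm, in front of the tray. Origin under its centre

How it is judged (in metres and radians):
On the way, in this order (a step that is already met when the one before it is completed fails the run):
1. the lever pad is pressed down until the lid is fully open (lid above 0.63 rad) (value of joint lid above 0.63 rad), for 0.2 s.
2. the lid is shut again with the roll out in the tray (value of joint lid below 0.05 rad and x of label_roll in the frame of hopper below -0.135 m), for 0.2 s.
At the end, for the whole second after the job is handed in: the lid is shut (below 0.05 rad) and the lever up (below 0.04 rad); the label roll lies at rest in the catch tray (its axis 135 to 210 mm in front of the hopper's origin) (all of step 2 and value of joint lever below 0.04 rad and x of label_roll in the frame of hopper above -0.21 m and y of label_roll in the frame of hopper between -0.06 and 0.06 m and height (world z) of label_roll below 0.08 m and linear speed of label_roll below 0.03 m/s); the robot touches nothing.
It fails at once if the lid slams: it falls faster than 2.5 rad/s while still more than 0.08 rad (10 mm at the lip) open (velocity of joint lid below -2.5 rad/s and value of joint lid above 0.08 rad).
It fails at once if the robot touches the lid (contact force between any of the fingers, the arm and lid above 1 N).
It fails at once if the robot touches the label roll (contact force between any of the fingers, the arm and label_roll above 1 N).
It fails at once if the glue stick, staple box or marker is moved more than 20 mm (distance of any of glue_stick, staple_box, marker_red from where it was at the start of the episode above 0.02 m).
It also fails if it takes over 46 s, if anything falls off the work surface, if the arm or the gripper's body presses on something with over 40 N, if the wrist force passes 120 N, or if a joint passes its speed limit or range.

ROBOT

A 6-joint arm with a two-finger parallel gripper is mounted at the origin on a cart in front of the work surface, level with it; the furniture and walls round the work are solid. World frame = base frame: x ahead of the robot, y to its left, z up, the work surface at z = 0. Lengths are in mm, angles in rad, forces in N, time in s.
With the tool pointing down it reaches from about 350 to 875 mm from the base axis. Payload 4.2 kg.
Tool frame: the origin (TCP) lies midway between the tips of the shut fingers; the grasp point (between the pads) lies 19 mm behind it; z points along the fingers, y is the line along which they close (so a half turn about z gives the same grasp; the last joint's range is limited). The gripper opens to 85 mm and grips with 20 to 120 N. Pads are 22 mm wide; open, the fingers measure 114 mm over their backs; the gripper's body (76 mm by 85 mm) begins 54 mm behind the grasp point. The pads swing forward as they close: fully open they stand 13 mm farther back than shut.
Start: joints at [1.367, 0.385, 0.008, 0, -1.194, -0.259], TCP at [279.001, 559.248, 231.312] pointing down, gripper open.
Joint ranges: [-3.14, 3.14], [-1.21, 2.06], [-1.07, 1.41], [-3.16, 2.05], [-2.99, -0.16], [-3.1, 3.1]. Speed limits (rad/s): [2.79, 2.79, 3.14, 3.14, 3.14, 3.14].

INTERFACE

Orientations are given as a unit quaternion [x, y, z, w].
In Python, from bench import read_state, get_image, job_done gives the robot as it stands.
- The arm moves only by the tool servo_tool, never from a script. Its arguments are lists of equal length, an entry for each row: "rotation": the turn, a rotation vector about the world's x, y, z scaled (see below), a list of three; "slide": the shift along the world's x, y, z scaled (see below), a list of three; "grip": the opening, from -1 (shut) to 1 (fully open). In form: {"rotation": [[rx, ry, rz], ...], "slide": [[tx, ty, tz], ...], "grip": [grip, ...]}. A call has 1 to 8 rows; each row is the pose to reach, as a shift and turn from the pose commanded when the call began, turning the shorter way round; what a row does not reach only later rows make up. The controller multiplies each number of a shift by 0.2 m and each number of a turn by 360 degrees. A row lasts 1/8 s, in which the tool goes at most 62.5 mm and 10.7 degrees, less where a joint would pass 70% of its speed; a pose out of reach is approached as far as the arm can. A call with a number of a shift or a turn outside -1 to 1 is refused whole. A call with a gripper value outside its range is refused whole. The fingers move at their own pace and stop on an object; the grip force is fixed at half the most. Time passes only in rows, so rows that repeat a pose let the fingers close. It gives the time, the measured TCP pose, the force, the opening and the grip force at its end, in the units of the state.
- read_state(): the state, without advancing time (a new reading comes with each control period).
- get_image(name): name is "side" or "top" or "wrist"; returns a dict with "image" (480x640x3 uint8, red, green, blue), "depth" (480x640 float32, mm along the optical axis (not along the pixel's ray), 0 where there is no reading), "camera_matrix" (3x3 intrinsics, pixels), "rvec" (rotation vector, rad) and "tvec" (3), from world to camera coordinates, as OpenCV has them; the wrist camera has in their place "hand_eye" (4x4, takes a point from camera to tool coordinates, whose origin is the TCP and whose axes are the flange's). Camera axes: x right, y down, z forward; pixel columns grow to the right and rows downward; lengths in mm; the calibration is good to about 2 mm. A picture is of the moment at which its call begins: read the wrist's pose just before it.
- job_done(): hands the job in; it is judged then, once.
The state is a dict: "clock": time; "joints": joint angles; "joint_vel": joint speeds; "joint_efforts": joint torques, N m; "position": TCP position; "ee_rot": TCP orientation; "contact_force": force on the tool from outside, world axes, zero at the start; "wrist_torque": the same for the moment, N m; "gripper_width": finger opening in mm; "grasp_force": force on a finger pad.
Only numpy, scipy, OpenCV 4.12 (cv2) and the standard library are available. Lean on these libraries where they do the work, as an engineer would, in place of code of your own. Each camera call takes 0.05 s, during which the arm holds its last target. There are 200 camera calls.

## Working session

There is one attempt and no reset: what is moved stays moved. The work goes in short steps, Python scripts to look and compute and a tool call to move; the robot and the scene stay as the last step left them, time stands still between calls to the robot, and variables do not carry over. Pictures are saved under pics/ and viewed, at most 10 in all, crops included, and the job is handed in when it is done.

Besides the shell and the picture viewer there is one more tool, called after ">>>" by a JSON object that holds its "api" and its "payload". servo_tool: Moves the arm, as the interface text tells. Shifts and turns lie within -1 to 1; 1 stands for 0.2 m of shift or 360 degrees of turn. Its arguments: {"type":"object","properties":{"rotation":{"type":"array","items":{"type":"array","items":{"type":"number","minimum":-1,"maximum":1}}},"slide":{"type":"array","items":{"type":"array","items":{"type":"number","minimum":-1,"maximum":1}}},"grip":{"type":"array","items":{"type":"number"}}},"required":["rotation","slide","grip"]}

```bash
mkdir -p pics; cat > h.py <<'E'
import numpy as np, cv2
from bench import *
def pts(d):
    K=np.array(d["camera_matrix"]);R=cv2.Rodrigues(np.array(d["rvec"],float))[0];t=np.array(d["tvec"],float).ravel()
    v,u=np.mgrid[:480,:640];z=d["depth"]
    c=np.stack([(u-K[0,2])/K[0,0]*z,(v-K[1,2])/K[1,1]*z,z],-1)
    return (c-t)@R   # world points per pixel
E
python3 - <<'E'
from h import *
s=read_state();print(s)
for n in("top","side"):
    d=get_image(n);cv2.imwrite(f"pics/{n}0.png",d["image"][:,:,::-1])
    P=pts(d);h=cv2.cvtColor(d["image"],cv2.COLOR_RGB2HSV);ok=d["depth"]>0
    for nm,m in(("red",((h[...,0]<8)|(h[...,0]>172))&(h[...,1]>130)&(h[...,2]>60)),("blue",(h[...,0]>95)&(h[...,0]<130)&(h[...,1]>100)&(h[...,2]>50))):
        k,l,st,c=cv2.connectedComponentsWithStats((m&ok).astype(np.uint8))
        for i in range(1,k):
            if st[i,4]>60:
                q=P[l==i];print(n,nm,st[i],c[i].round(),np.median(q,0).round(1),q.min(0).round(),q.max(0).round(), [ (x[0].round(),x[2]) for x in [list(cv2.minAreaRect(q[:,:2].astype(np.float32))) ] for x in [(np.array(x[0]),x[1],round(x[2],1))]])
E
```

```text
{'clock': 0.0, 'joints': array([ 1.36658357e+00,  3.85567965e-01,  6.62136375e-03, -5.04215153e-04,
       -1.19400135e+00, -2.58600898e-01]), 'joint_vel': array([ 8.12433662e-04,  1.38368424e-03,  5.84957117e-04,  5.98495626e-04,
        3.02278281e-04, -6.86748315e-05]), 'joint_efforts': array([ 1.22961360e-04, -3.92290521e+01,  1.88397825e+01,  4.18600962e+00,
       -4.76734887e-03, -4.16845481e-06]), 'position': array([278.76197462, 558.73373742, 230.2121794 ]), 'ee_rot': array([ 9.73322780e-01, -2.29437473e-01, -2.04983279e-04,  1.08178366e-03]), 'contact_force': array([ 0.22923544, -0.05661813,  1.21100721]), 'wrist_torque': array([-0.04394983, -0.01029402,  0.028379  ]), 'grasp_force': 0.0, 'gripper_width': 85.50200946299067}
top red [ 78 187  12  12  79] [ 83. 192.] [699.4 490.    8.2] [686. 475.   3.] [710. 500.  12.] [(array([699., 489.]), 56.2)]
top red [277 232   9   9  67] [281. 236.] [608.5  63.3  92.6] [601.  55.  89.] [617.  71.  95.] [(array([609.,  63.]), 1.9)]
top red [410 274  31  26 662] [425. 287.] [ 519.5 -211.6   95.2] [ 497. -241.   88.] [ 544. -183.  103.] 
[... 407 characters left out ...]
] [(array([ 367., -426.]), 62.9)]
side red [274 228  10  17 154] [279. 236.] [599.9  60.8  85. ] [594.  52.  64.] [616.  72.  94.] [(array([605.,  63.]), 69.5)]
side red [390 282  37  25 603] [409. 294.] [ 513.2 -213.8   95.7] [ 493. -242.   89.] [ 543. -184.  101.] [(array([ 518., -213.]), 89.1)]
side red [293 330  25  17 219] [305. 337.] [430.  -55.   16.2] [420. -76.   8.] [442. -32.  22.] [(array([432., -55.]), 75.7)]
side blue [ 336  188   59   67 2601] [363. 219.] [645.  -95.3 135.6] [ 620. -141.   72.] [750. -51. 140.] [(array([685., -95.]), 89.3)]
side blue [499 418  59  44 329] [528. 440.] [ 364.  -426.2    7.4] [ 344. -465.    2.] [ 387. -386.   11.] [(array([ 366., -425.]), 63.8)]
```

View pics/side0.png

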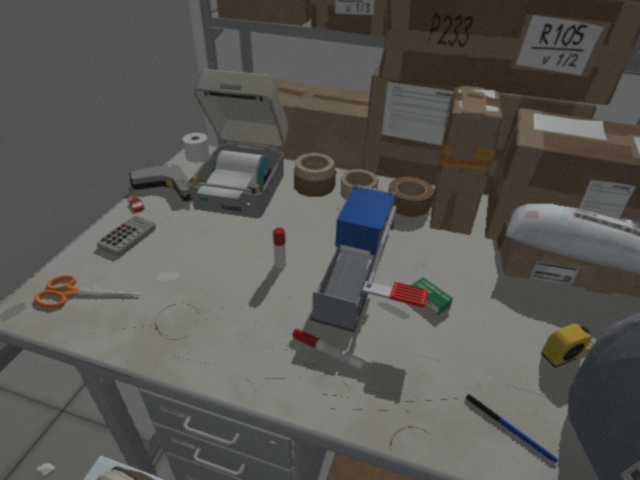

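View pics/top0.png

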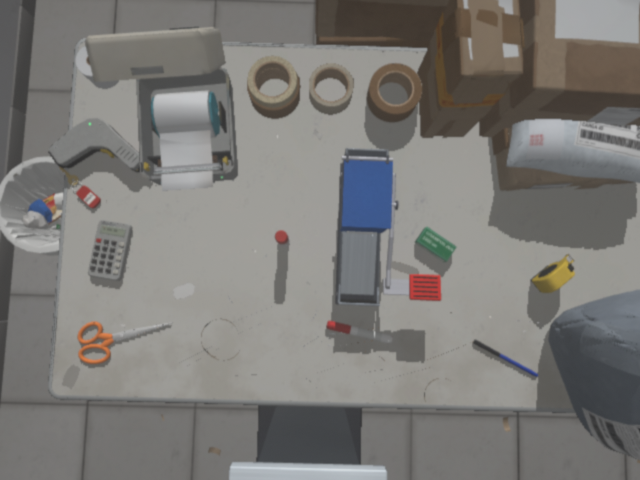

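The pad (top picture 425,287) is clear. The staple box is behind it at (436,244), the marker is in front of the tray at (358,332), and the hopper's yaw is about 0. I'll move across at height with the gripper shut.

>>> {"api": "servo_tool", "payload": {"rotation": [[0, 0, 0.02], [0, 0, 0.04], [0, 0, 0.06], [0, 0, 0.074], [0, 0, 0.074]], "slide": [[0.08, -0.25, 0], [0.16, -0.5, 0], [0.24, -0.75, 0], [0.3, -1, 0], [0.3, -1, 0]], "grip": [-1, -1, -1, -1, -1]}}

```text
clock: 0.72
position: [339.1, 356.0, 231.3]
ee_rot: [1.0, -0.0, -0.0, 0.0]
contact_force: [0.4, 0.5, -0.0]
gripper_width: 0.1
grasp_force: 0.0
```

>>> {"api": "servo_tool", "payload": {"rotation": [[0, 0, 0], [0, 0, 0], [0, 0, 0], [0, 0, 0], [0, 0, 0]], "slide": [[0.08, -0.25, 0], [0.16, -0.5, 0], [0.24, -0.75, 0], [0.3, -1, 0], [0.3, -1, 0]], "grip": [-1, -1, -1, -1, -1]}}

```text
clock: 1.35
position: [399.2, 157.3, 231.1]
ee_rot: [1.0, -0.001, -0.0, 0.0]
contact_force: [-0.3, -0.1, -1.1]
gripper_width: 0.1
grasp_force: 0.0
```

>>> {"api": "servo_tool", "payload": {"rotation": [[0, 0, 0], [0, 0, 0], [0, 0, 0], [0, 0, 0], [0, 0, 0]], "slide": [[0.08, -0.25, 0], [0.16, -0.5, 0], [0.24, -0.75, 0], [0.3, -1, 0], [0.3, -1, 0]], "grip": [-1, -1, -1, -1, -1]}}

```text
clock: 1.98
position: [460.0, -42.2, 230.8]
ee_rot: [1.0, -0.001, -0.0, 0.0]
contact_force: [-0.3, -0.2, 0.7]
gripper_width: 0.1
grasp_force: 0.0
```

>>> {"api": "servo_tool", "payload": {"rotation": [[0, 0, 0], [0, 0, 0], [0, 0, 0], [0, 0, 0], [0, 0, 0]], "slide": [[0.08, -0.25, 0], [0.16, -0.5, 0], [0.24, -0.75, 0], [0.3, -0.87, 0], [0.3, -0.87, 0]], "grip": [-1, -1, -1, -1, -1]}}

```text
clock: 2.6
position: [520.2, -214.4, 230.3]
ee_rot: [1.0, 0.001, -0.001, -0.0]
contact_force: [-0.8, 0.2, 0.5]
gripper_width: 0.3
grasp_force: 0.0
```

>>> {"api": "servo_tool", "payload": {"rotation": [[0, 0, 0], [0, 0, 0], [0, 0, 0], [0, 0, 0], [0, 0, 0], [0, 0, 0]], "slide": [[0, 0, -0.15], [0, 0, -0.3], [0, 0, -0.42], [0, 0, -0.52], [0, 0, -0.6], [0, 0, -0.62]], "grip": [-1, -1, -1, -1, -1, -1]}}

```text
clock: 3.35
position: [518.7, -213.5, 106.4]
ee_rot: [1.0, 0.002, -0.001, -0.0]
contact_force: [-0.2, 0.5, 0.8]
gripper_width: 0.2
grasp_force: 0.0
```

```bash
python3 - <<'E'
from h import *
s=read_state();print(s["position"],s["contact_force"])
d=get_image("side");cv2.imwrite("pics/s1.png",cv2.resize(d["image"][200:360,290:500,::-1],None,fx=3,fy=3))
# arc offsets from the up pose, in slide units
for t in np.arange(0,.45,.05):
    a=np.arctan2(20,150)+t;print(round(t,2),((150-151.3*np.cos(a))/200).round(3),((20-151.3*np.sin(a))/200).round(3))
E
```

```text
[ 518.71752087 -213.49290396  106.41784658] [-0.20253782  0.45377176  0.78761091]
0.0 0.0 0.0
0.05 0.006 -0.037
0.1 0.014 -0.074
0.15 0.023 -0.111
0.2 0.035 -0.147
0.25 0.048 -0.182
0.3 0.063 -0.217
0.35 0.08 -0.251
0.4 0.098 -0.284
```

View pics/s1.png

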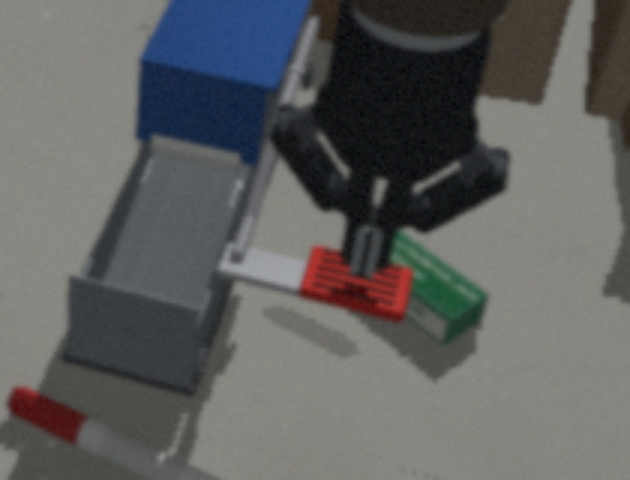

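The fingertip (crop 365,265) is over the middle of the pad and clear of everything else. I'll press along the arc.

>>> {"api": "servo_tool", "payload": {"rotation": [[0, 0, 0], [0, 0, 0], [0, 0, 0], [0, 0, 0], [0, 0, 0], [0, 0, 0], [0, 0, 0], [0, 0, 0]], "slide": [[0, 0, -0.03], [0, 0, -0.06], [0.003, 0, -0.08], [0.006, 0, -0.1], [0.01, 0, -0.12], [0.014, 0, -0.134], [0.018, 0, -0.152], [0.023, 0, -0.17]], "grip": [-1, -1, -1, -1, -1, -1, -1, -1]}}

```text
clock: 4.4
position: [524.0, -214.8, 73.3]
ee_rot: [1.0, 0.001, 0.0, 0.0]
contact_force: [-0.7, 1.1, 4.4]
gripper_width: 0.2
grasp_force: 2.6
```

>>> {"api": "servo_tool", "payload": {"rotation": [[0, 0, 0], [0, 0, 0], [0, 0, 0], [0, 0, 0], [0, 0, 0], [0, 0, 0], [0, 0, 0], [0, 0, 0]], "slide": [[0.006, 0, -0.02], [0.012, 0, -0.036], [0.018, 0, -0.054], [0.025, 0, -0.071], [0.032, 0, -0.088], [0.04, 0, -0.106], [0.048, 0, -0.123], [0.057, 0, -0.14]], "grip": [-1, -1, -1, -1, -1, -1, -1, -1]}}

```text
clock: 5.4
position: [535.3, -215.0, 45.5]
ee_rot: [1.0, 0.001, 0.0, 0.0]
contact_force: [-1.2, 1.8, 5.7]
gripper_width: -0.0
grasp_force: 3.1
```

```bash
python3 - <<'E'
from h import *
s=read_state();print(s["position"],s["contact_force"])
d=get_image("side");cv2.imwrite("pics/s2.png",cv2.resize(d["image"][160:360,290:500,::-1],None,fx=2.8,fy=2.8))
E
```

```text
[ 535.25320816 -214.98683841   45.49107934] [-1.18459366  1.79320069  5.677276  ]
```

View pics/s2.png

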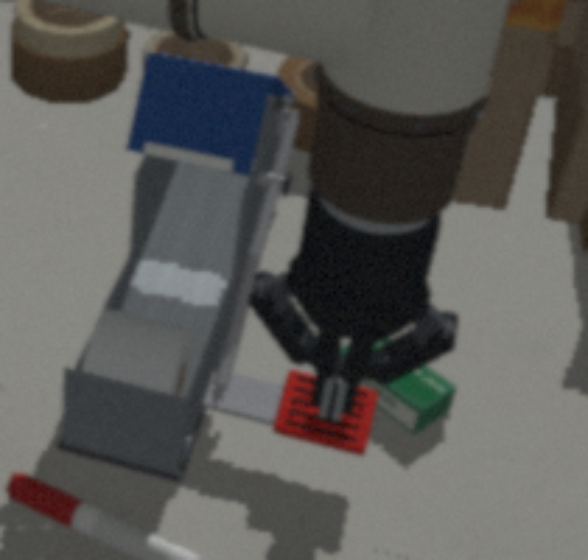

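The lid is up and the roll is already in the tray (crop 135,355). I'll press on to the stop.

>>> {"api": "servo_tool", "payload": {"rotation": [[0, 0, 0], [0, 0, 0], [0, 0, 0], [0, 0, 0], [0, 0, 0]], "slide": [[0.008, 0, -0.015], [0.016, 0, -0.03], [0.02, 0, -0.037], [0.02, 0, -0.037], [0.02, 0, -0.037]], "grip": [-1, -1, -1, -1, -1]}}

```text
clock: 6.08
position: [539.0, -215.1, 38.9]
ee_rot: [1.0, 0.001, 0.0, 0.0]
contact_force: [-2.3, 1.7, 10.9]
gripper_width: -0.3
grasp_force: 5.4
```

>>> {"api": "servo_tool", "payload": {"rotation": [[0, 0, 0], [0, 0, 0], [0, 0, 0], [0, 0, 0], [0, 0, 0], [0, 0, 0], [0, 0, 0], [0, 0, 0]], "slide": [[0, 0, 0], [0, 0, 0], [-0.008, 0, 0.015], [-0.016, 0, 0.03], [-0.024, 0, 0.045], [-0.032, 0, 0.06], [-0.04, 0, 0.076], [-0.048, 0, 0.092]], "grip": [-1, -1, -1, -1, -1, -1, -1, -1]}}

```text
clock: 7.08
position: [529.8, -214.9, 56.7]
ee_rot: [1.0, 0.001, 0.001, 0.0]
contact_force: [-0.5, 1.7, 6.2]
gripper_width: -0.1
grasp_force: 2.9
```

>>> {"api": "servo_tool", "payload": {"rotation": [[0, 0, 0], [0, 0, 0], [0, 0, 0], [0, 0, 0], [0, 0, 0], [0, 0, 0], [0, 0, 0], [0, 0, 0]], "slide": [[-0.006, 0, 0.015], [-0.012, 0, 0.03], [-0.017, 0, 0.045], [-0.022, 0, 0.06], [-0.027, 0, 0.075], [-0.031, 0, 0.09], [-0.035, 0, 0.105], [-0.038, 0, 0.12]], "grip": [-1, -1, -1, -1, -1, -1, -1, -1]}}

```text
clock: 8.07
position: [522.1, -214.8, 80.6]
ee_rot: [1.0, 0.001, 0.0, 0.0]
contact_force: [1.1, 0.0, 4.9]
gripper_width: 0.2
grasp_force: 2.5
```

>>> {"api": "servo_tool", "payload": {"rotation": [[0, 0, 0], [0, 0, 0], [0, 0, 0], [0, 0, 0], [0, 0, 0], [0, 0, 0], [0, 0, 0], [0, 0, 0]], "slide": [[-0.002, 0, 0.01], [-0.004, 0, 0.02], [-0.006, 0, 0.03], [-0.008, 0, 0.04], [-0.01, 0, 0.05], [-0.011, 0, 0.06], [-0.012, 0, 0.07], [-0.013, 0, 0.08]], "grip": [-1, -1, -1, -1, -1, -1, -1, -1]}}

```text
clock: 9.07
position: [519.4, -214.8, 96.5]
ee_rot: [1.0, 0.001, 0.0, 0.0]
contact_force: [2.5, 0.8, 5.2]
gripper_width: -0.0
grasp_force: 2.4
```

>>> {"api": "servo_tool", "payload": {"rotation": [[0, 0, 0], [0, 0, 0], [0, 0, 0], [0, 0, 0], [0, 0, 0], [0, 0, 0], [0, 0, 0], [0, 0, 0]], "slide": [[0, 0, 0.01], [0, 0, 0.02], [0, 0, 0.03], [0, 0, 0.04], [0, 0, 0.05], [0, 0, 0.06], [0, 0, 0.07], [0, 0, 0.08]], "grip": [-1, -1, -1, -1, -1, -1, -1, -1]}}

```text
clock: 10.07
position: [519.2, -214.8, 112.5]
ee_rot: [1.0, 0.001, 0.0, 0.0]
contact_force: [-0.0, -0.1, 0.1]
gripper_width: 0.0
grasp_force: 0.0
```

>>> {"api": "servo_tool", "payload": {"rotation": [[0, 0, 0], [0, 0, 0], [0, 0, 0], [0, 0, 0], [0, 0, 0], [0, 0, 0]], "slide": [[0, 0, 0.1], [0, 0, 0.2], [0, 0, 0.35], [0, 0, 0.5], [0, 0, 0.5], [0, 0, 0.5]], "grip": [-1, -1, -1, -1, -1, -1]}}

```text
clock: 10.82
position: [518.7, -214.5, 211.8]
ee_rot: [1.0, 0.001, -0.0, -0.0]
contact_force: [-0.7, -0.9, -0.3]
gripper_width: 0.0
grasp_force: 0.0
```

```bash
python3 - <<'E'
from h import *
s=read_state();print(s["position"],s["contact_force"])
d=get_image("side");cv2.imwrite("pics/s3.png",cv2.resize(d["image"][160:360,290:500,::-1],None,fx=2.8,fy=2.8))
E
```

```text
[ 518.69377434 -214.53658791  211.77216594] [-0.73082623 -0.87954118 -0.29848355]
```

View pics/s3.png

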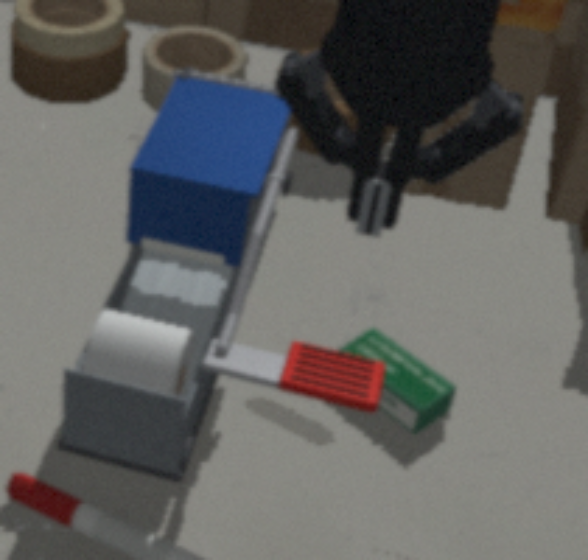

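The lid is shut (crop 205,165), the lever is up (335,375), the roll is in the tray (135,350) and the hand is clear.

```bash
python3 -c "
from bench import job_done
print(job_done())"
```

```text
the job is handed in; nothing more can be done
None
```

I pressed the lever to its stop and the roll ran into the catch tray. I then let the lid down slowly until it was shut, took the hand clear, and handed the job in at about 11 s; no verdict came back.

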